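# Ease the parts case shut

### The arm

A 6-joint arm with a two-finger parallel gripper is mounted at the origin on the work surface. World frame = base frame: x ahead of the robot, y to its left, z up, the work surface at z = 0. Lengths are in mm, angles in rad, forces in N, time in s.
With the tool pointing down it reaches from about 300 to 850 mm from the base axis. Payload 4.2 kg.
Tool frame: the origin (TCP) lies on the centre line of the jaws, within the pads' length; the fingertips stand 22 mm ahead of it and the grasp point (between the pads) lies 3 mm ahead of it; z points along the fingers, y is the line along which they close (so a half turn about z gives the same grasp; the last joint's range is limited). The gripper opens to 91 mm and grips with 3 to 60 N. Pads are 32 mm wide; open, the fingers measure 118 mm over their backs; the gripper's body (76 mm by 178 mm) begins 60 mm behind the grasp point.
Start: joints at [-1.279, 0.32, 1.565, -0, 1.257, -0.02], TCP at [176.397, -547.289, 235.976] pointing down, gripper open.
Joint ranges: [-3.11, 3.11], [-0.84, 2.01], [0.21, 2.61], [-1.34, 4.49], [0.05, 2.63], [-2.56, 2.56]. Speed limits (rad/s): [2.57, 2.57, 3.14, 3.14, 3.14, 3.14].

### API

Orientations are given as a rotation vector (axis times angle).
In Python, from station import manip gives the robot as it stands.
- The arm moves only by the tool move_arm, never from a script. Its arguments are lists of equal length, an entry for each row: "offset": the shift along the tool's x, y, z each as a share of 0.12 m, from -1 to 1, a list of three; "twist": the turn, a rotation vector about the tool's x, y, z each as a share of 90 degrees, from -1 to 1, a list of three. A call has 1 to 5 rows; each row is the pose to reach, as a shift and turn from the pose commanded when the call began, along the tool's axes at that moment; what a row does not reach only later rows make up. A row lasts 1/10 s, in which the tool goes at most 50 mm and 8.59 degrees, less where a joint would pass 70% of its speed; a pose out of reach is approached as far as the arm can. A call with a number of a shift or a turn outside -1 to 1 is refused whole. A call with a gripper value outside its range is refused whole. "fingers" is the gripper's target within -1 to 1 (fully open at 1, half-way at 0, shut at -1), set as the call begins (left out, the last holds). The fingers move at their own pace and stop on an object; "squeeze" is the grip in N (left out, the last holds). Time passes only in rows, so rows that repeat a pose let the fingers close. It gives the time, the measured TCP pose, the force, the opening and the grip force at its end, in the units of the state.
- manip.read_state(): the state, without advancing time (a new reading comes with each control period).
- manip.snapshot(name): name is "scene" or "top" or "wrist"; returns the picture (400x640x3 uint8, blue, green, red); there is no depth.
- manip.camera_model(name): a dict with "fovy" (degrees; the focal length in pixels is half the picture's height over the tangent of half this angle, whatever the lens; pixels are square), "cx", "cy" (the principal point, pixels), "position" and "orientation" of the camera in the world. Camera axes: x right, y down, z forward; pixel columns grow to the right and rows downward; lengths in mm; the calibration is good to about 2 mm. A picture is of the moment at which its call begins: read the wrist's pose just before it. camera_model takes no time and is no camera call; for the wrist camera it gives the pose at the moment of the call.
- manip.close_job(): hands the job in; it is judged then, once.
The state is a dict: "time": time; "qpos": joint angles; "joint_velocities": joint speeds; "joint_efforts": joint torques, N m; "tool_pos": TCP position; "tool_rot": TCP orientation; "contact_force": force on the tool from outside, world axes, zero at the start; "wrist_torque": the same for the moment, N m; "gripper_width": opening from 0.0 (shut) to 1.0 (fully open); "grip_force": force on a finger pad.
Only numpy, scipy, OpenCV 4.12 (cv2) and the standard library are available. Lean on these libraries where they do the work, as an engineer would, in place of code of your own. Each camera call takes 0.05 s, during which the arm holds its last target. There are 200 camera calls.

### The job

The lid of the small-parts case on the blue mat stands open, leaning back a little past upright. With the fingers tip the lid forward over its balance point, catch it on the back of the fingers as it sinks, and lower it slowly until the case is fully shut: let it ride on the fingers all the way, clearly slower than it would sink by itself, so that it never drops the last stretch. Do not grip the lid, leave the bottle, the spool and the cup where they stand, and finish with the hand clear.

Things in the scene. Friction and masses are not known exactly. Their poses are not given: they have to be found in the camera images.
- case: Grey open-topped plastic parts case with compartments, fixed to the mat: 110 mm deep (its x), 170 mm wide (its y), 70 mm high. Origin at the centre of its underside, 3 mm above the table. Its x axis points from the front wall to the hinge at the rear, roughly to the robot's left (world +y, within 0.45 rad), so its front faces the robot's right; z up. The lid is hinged along the top of the rear wall.
- lid (a joint): Angle of the white lid, rad: 0 shut (level on the rim), 1.57 upright, where it balances, about 1.85 leaning back on its stop, where it starts. The hinge is damped (0.15 N m s/rad): tipped past upright, which takes under 2 N at its edge, the lid sinks by itself, slowly at first, in 3 to 4 s from 1.4 rad to shut, the last part at 0.6 to 0.85 rad/s, which counts as a drop.
- case_hinge (a point): The hinge axis at its middle: at the top of the case's rear wall, 55 mm behind the case's centre and 70 mm above its underside. Axes as the case's; the hinge runs along y.
- lid_edge (a point): Middle of the lid's free edge, on its inner face. The lid is a flat plate: 142 mm from hinge to this edge, 170 mm wide, 6 mm thick, about 150 g. Axes move with it: x towards the hinge, y along the edge, z out of the outer face (up when shut). Shut, the edge overhangs the case's front wall by 32 mm, a lip 70 mm above the mat with free space below for fingertips.
- bottle: Bystander: white plastic bottle with black cap, 36 mm diameter, 85 mm high; origin at the centre of its underside. To be left alone.
- spool: Bystander: black spool, a ring of 60 mm outer diameter, 28 mm high; origin at the centre of its underside. To be left alone.
- cup: Bystander: small open steel cup, 60 mm across, 50 mm high; origin at the centre of its underside. To be left alone.
Not all that is in view belongs to the job. What is meant by the case is not yellow, and is the smaller of those in its own colour.

How it is judged (in metres and radians):
On the way, in this order (a step that is already met when the one before it is completed fails the run):
1. the lid is tipped forward over its balance point (below 1.45 rad) (value of joint lid below 1.45 rad).
2. the sinking lid is caught: it rests on the fingers between 0.15 and 1.0 rad, moving slower than 0.45 rad/s, for 0.2 s (value of joint lid between 0.15 and 1 rad and velocity of joint lid above -0.45 rad/s and contact force between the fingers and lid above 0.1 N), for 0.2 s.
At the end, for the whole second after the job is handed in: The lid is shut (within 0.03 rad, 4 mm at its edge) and at rest; bottle, spool and cup stand within 30 mm of where they were (value of joint lid below 0.03 rad and velocity of joint lid between -0.05 and 0.05 rad/s and distance of each of bottle, spool, cup from where it was at the start of the episode below 0.03 m and angle between each of bottle, spool, cup's own z axis and vertical below 0.1 rad); the robot touches nothing.
It fails at once if the lid drops: it closes faster than 0.45 rad/s between 0.35 and 0.03 rad (value of joint lid between 0.03 and 0.35 rad and velocity of joint lid below -0.45 rad/s).
It fails at once if the lid is gripped between the finger pads (contact force between the fingers and lid above 1 N and x of the grasp point in the frame of lid_edge between -0.008 and 0.142 m and y of the grasp point in the frame of lid_edge between -0.093 and 0.093 m and z of the grasp point in the frame of lid_edge between -0.005 and 0.011 m).
It fails at once if the bottle, the spool or the cup is knocked, shifted or lifted (over 30 mm) (distance of any of bottle, spool, cup from where it was at the start of the episode above 0.03 m).
It also fails if it takes over 50 s, if anything falls off the work surface, if the arm or the gripper's body presses on something with over 40 N, if the wrist force passes 120 N, or if a joint passes its speed limit or range.

## Working session

There is one attempt and no reset: what is moved stays moved. The work goes in short steps, Python scripts to look and compute and a tool call to move; the robot and the scene stay as the last step left them, time stands still between calls to the robot, and variables do not carry over. Pictures are saved under pics/ and viewed, at most 12 in all, crops included, and the job is handed in when it is done.

Besides the shell and the picture viewer there is one more tool, called after ">>>" as name(argument=value, ...), one argument or row to a line, values as JSON. move_arm: Moves the arm, as the interface text tells. Its arguments: {"type":"object","properties":{"offset":{"type":"array","items":{"type":"array","items":{"type":"number"}}},"twist":{"type":"array","items":{"type":"array","items":{"type":"number"}}},"fingers":{"type":"number"},"squeeze":{"type":"number"}},"required":["offset","twist"]}

```bash
mkdir -p pics
python3 - <<'E'
from station import manip
import cv2
for n in("scene","top"):
    cv2.imwrite(f"pics/{n}0.png",manip.snapshot(n)); print(n,manip.camera_model(n))
print(manip.read_state())
E
```

```text
scene {'fovy': 49.30731603446075, 'cx': 322.5282900298609, 'cy': 197.5305905299656, 'position': array([1384.44749534,  725.15155324,  769.71760232]), 'orientation': array([-1.11552241, -2.19796078,  1.14413655])}
top {'fovy': 43.84318914072968, 'cx': 320.2242256431172, 'cy': 194.1489863700785, 'position': array([ 235.94548189,  133.18315292, 1751.79692518]), 'orientation': array([-2.04261966,  2.1678761 , -0.24033428])}
{'time': 0.1, 'qpos': array([-1.27900352e+00,  3.20177830e-01,  1.56555474e+00, -6.02136688e-05,
        1.25741358e+00, -2.00176696e-02]), 'joint_velocities': array([-0.00015769, -0.00078269, -0.00364351,  0.00015925,  0.00051167,
        0.00164965]), 'joint_efforts': array([ 4.11607598e-04, -4.13332272e+01, -2.32509845e+01,  7.29392795e-02,
        4.22013632e-02, -5.15820159e-05]), 'tool_pos': array([ 176.25073516, -546.87204885,  235.2340273 ]), 'tool_rot': array([-3.10197204e+00, -4.87600054e-01,  4.19498014e-04]), 'contact_force': array([-0.25332663, -0.07235762, -0.8895663 ]), 'wrist_torque': array([-0.01088646, -0.07008379, -0.02687043]), 'grip_force': 0.0, 'gripper_width': 0.9972205286032818}
```

View pics/scene0.png

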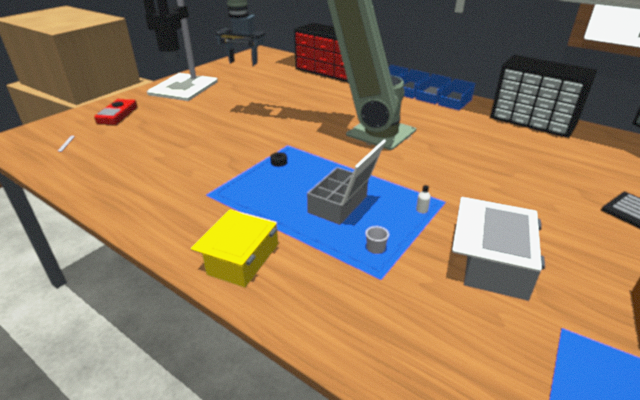

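View pics/top0.png

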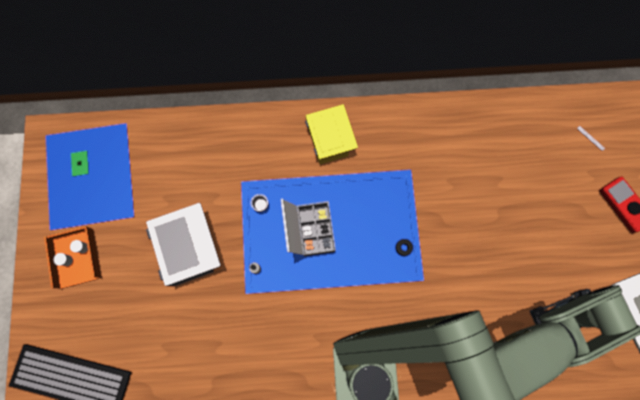

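Three cases appear in the top view: yellow at (331,132), a large grey one with a white lid shut at (183,243), and a small grey open one on the blue mat at (312,228). The small grey one fits, as it is not yellow, is the smaller of the greys and has its lid open. I'll confirm it in a crop.

Run:
```python
import cv2
a=cv2.imread("pics/top0.png")[180:280,235:425]
b=cv2.imread("pics/scene0.png")[130:260,260:450]
cv2.imwrite("pics/crop.png",cv2.vconcat([cv2.resize(a,(760,400),interpolation=cv2.INTER_CUBIC)]))
cv2.imwrite("pics/crop2.png",cv2.resize(b,(760,520),interpolation=cv2.INTER_CUBIC))
```

```text
(no output)
```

View pics/crop.png

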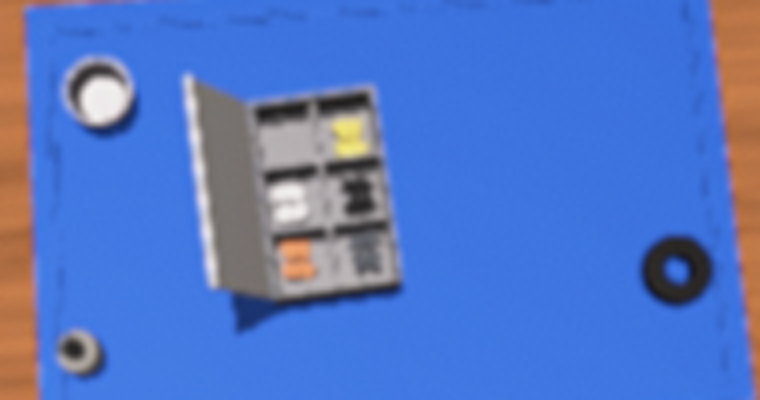

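View pics/crop2.png

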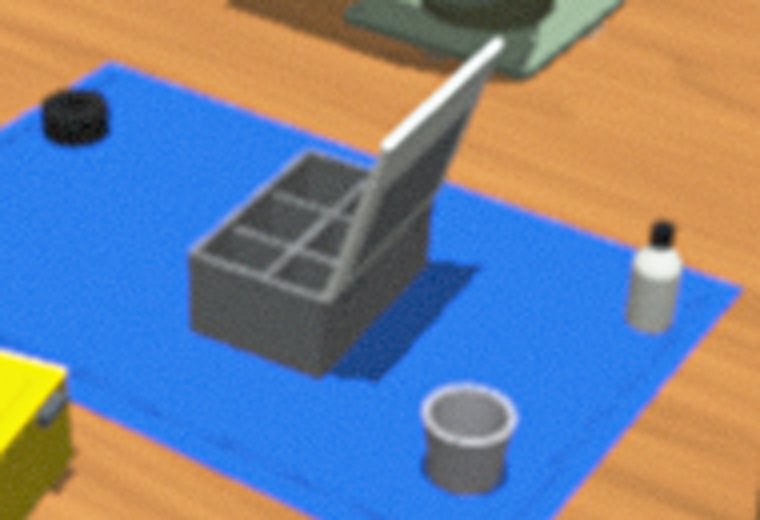

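The crop confirms it: the small grey open case has its rim at crop px (248,100)-(375,86)-(402,287)-(278,297), its lid leaning left at x≈190-215, the cup at (100,93), the bottle at (80,350) and the spool at (677,270). Next I'll fit the case pose.

```bash
cat > h.py <<'E'
import numpy as np
from scipy.spatial.transform import Rotation as R
from scipy.optimize import least_squares
def proj(m,P):
    f=200/np.tan(np.radians(m['fovy']/2)); q=R.from_rotvec(m['orientation']).inv().apply(np.atleast_2d(P)-m['position'])
    return np.c_[m['cx']+f*q[:,0]/q[:,2], m['cy']+f*q[:,1]/q[:,2]]
def ray(m,px,z):
    f=200/np.tan(np.radians(m['fovy']/2)); d=R.from_rotvec(m['orientation']).apply([(px[0]-m['cx'])/f,(px[1]-m['cy'])/f,1])
    return m['position']+d*(z-m['position'][2])/d[2]
def world(p,P):
    c,s=np.cos(p[2]),np.sin(p[2]); P=np.atleast_2d(P)
    return np.c_[p[0]+c*P[:,0]-s*P[:,1], p[1]+s*P[:,0]+c*P[:,1], P[:,2]+3]
E
python3 - <<'E'
from h import *
from station import manip
T,S=manip.camera_model('top'),manip.camera_model('scene')
top=np.array([(375,86),(402,287),(278,297),(248,100),(194,80),(218,288)])/4+[235,180]
sc=np.array([(192,255),(310,152),(330,297),(320,375),(193,328),(383,150),(499,42)])/4+[260,130]
def pts(a):
    l=[55-142*np.cos(a),70+142*np.sin(a)]
    t=[(-55,85,70),(-55,-85,70),(55,-85,70),(55,85,70),(l[0],85,l[1]),(l[0],-85,l[1])]
    return t
# case y axis: x->world +y, so y-> world -x ; far side (large world x) is case y=-85
def res(p):
    a=p[3]; l=[55-142*np.cos(a),70+142*np.sin(a)]
    F,N=-85,85
    t=[(-55,F,70),(-55,N,70),(55,N,70),(55,F,70),(l[0],F,l[1]),(l[0],N,l[1])]
    s=[(-55,F,70),(-55,N,70),(55,F,70),(55,F,0),(-55,F,0),(l[0],F,l[1]),(l[0],N,l[1])]
    return np.r_[(proj(T,world(p,t))-top).ravel(),(proj(S,world(p,s))-sc).ravel()]
r=least_squares(res,[400,150,1.57,1.85],x_scale=[100,100,1,1],loss='soft_l1')
print(r.x,np.round(res(r.x),1))
p=r.x
for n,P in [('hinge',(55,0,70)),('edge',(55-142*np.cos(p[3]),0,70+142*np.sin(p[3])))]: print(n,world(p,P))
for n,px,z in [('cup',(100,93),50),('bottle',(80,350),85),('spool',(677,270),28)]:
    print(n,ray(T,np.array(px)/4+[235,180],z))
E
```

```text
[495.60372369 136.50425778   1.64864957   1.85484837] [-0.8  0.7 -0.5 -0.7 -1.8  1.3 -0.7  1.5 -1.7 -0.2 -1.1  0.9 -1.3 -1.1
 -0.7 -1.5 -2.1  0.4 -0.3  1.  -1.1  0.4 -0.2 -1.9 -0.4 -1.5]
hinge [[491.3261196  191.33766095  73.        ]]
edge [[488.23106612 231.01228058 209.30973994]]
cup [599.94159767 325.07575964  50.        ]
bottle [375.16428872 344.86321043  85.        ]
spool [ 418.02143517 -167.21605638   28.        ]
```

```bash
cat >> h.py <<'E'
YAW=1.649
CX=np.array([np.cos(YAW),np.sin(YAW),0]); CY=np.array([-CX[1],CX[0],0]); Z=np.array([0,0,1.])
def tilt(t):  # tool z = toward case x, t rad below horizontal; tool y = -case y
    d=np.cos(t)*CX-np.sin(t)*Z; y=-CY
    return R.from_matrix(np.c_[np.cross(y,d),y,d])
def call(p0,r0,p1,r1):
    o=r0.inv().apply(np.subtract(p1,p0))/120; t=(r0.inv()*r1).as_rotvec()/(np.pi/2)
    o,t=np.round(o,2),np.round(t,2)
    print(o.tolist(),t.tolist(), 'mm',round(np.linalg.norm(o)*120),'deg',round(np.linalg.norm(t)*90))
    return p0+r0.apply(o*120), r0*R.from_rotvec(t*np.pi/2)
E
python3 - <<'E'
from h import *
from scipy.spatial.transform import Slerp
p,r=np.array([176.4,-547.3,236.]),R.from_rotvec([-3.10197204e+00, -4.87600054e-01,0])
w=np.array([[176.4,-547.3,236],[430,-200,330],[490,272,330]])
L=np.r_[0,np.cumsum(np.linalg.norm(np.diff(w,axis=0),axis=1))]; n=8
sl=Slerp([0,1],R.concatenate([r,tilt(np.pi/4)]))
for i in range(1,n+1):
    s=i/n; p1=[np.interp(s*L[-1],L,w[:,k]) for k in range(3)]
    p,r=call(p,r,p1,sl(min(1,s))); 
    if i in(4,8): print(p,r.as_rotvec())
E
```

```text
[0.75, -0.55, -0.2] [0.04, 0.05, -0.1] mm 114 deg 11
[0.85, -0.43, -0.11] [0.04, 0.06, -0.1] mm 115 deg 11
[0.9, -0.3, -0.0] [0.05, 0.05, -0.1] mm 114 deg 11
[0.91, -0.21, 0.11] [0.04, 0.05, -0.1] mm 113 deg 11
[ 432.44122609 -182.40186762  330.57998464] [-2.49381692 -1.28319051 -0.39737233]
[0.76, -0.42, 0.39] [0.04, 0.05, -0.1] mm 114 deg 11
[0.79, -0.28, 0.46] [0.04, 0.05, -0.1] mm 115 deg 11
[0.78, -0.12, 0.54] [0.04, 0.06, -0.1] mm 115 deg 11
[0.72, 0.04, 0.62] [0.04, 0.05, -0.1] mm 114 deg 11
[490.45282596 271.71614739 329.5225261 ] [-1.69049864 -1.81031253 -0.70003258]
```

>>> move_arm(
  offset=[
    [0.75,-0.55,-0.2],
    [0.75,-0.55,-0.2],
    [0.75,-0.55,-0.2],
    [0.75,-0.55,-0.2],
  ],
  twist=[
    [0.04,0.05,-0.1],
    [0.04,0.05,-0.1],
    [0.04,0.05,-0.1],
    [0.04,0.05,-0.1],
  ],
  fingers=-1,
)

```text
time: 0.5
tool_pos: [242.6, -455.9, 260.4]
tool_rot: [-2.982, -0.716, -0.104]
contact_force: [-0.2, -0.1, 0.1]
gripper_width: 0.681
grip_force: 0.0
```

>>> move_arm(
  offset=[
    [0.85,-0.43,-0.11],
    [0.85,-0.43,-0.11],
    [0.85,-0.43,-0.11],
    [0.85,-0.43,-0.11],
  ],
  twist=[
    [0.04,0.06,-0.1],
    [0.04,0.06,-0.1],
    [0.04,0.06,-0.1],
    [0.04,0.06,-0.1],
  ],
)

```text
time: 0.9
tool_pos: [308.8, -366.4, 284.5]
tool_rot: [-2.837, -0.922, -0.224]
contact_force: [-0.0, -0.8, -0.8]
gripper_width: 0.33
grip_force: 0.0
```

>>> move_arm(
  offset=[
    [0.9,-0.3,0],
    [0.9,-0.3,0],
    [0.9,-0.3,0],
    [0.9,-0.3,0],
  ],
  twist=[
    [0.05,0.05,-0.1],
    [0.05,0.05,-0.1],
    [0.05,0.05,-0.1],
    [0.05,0.05,-0.1],
  ],
)

```text
time: 1.3
tool_pos: [373.8, -276.7, 308.0]
tool_rot: [-2.667, -1.111, -0.307]
contact_force: [-0.0, -0.4, -0.9]
gripper_width: 0.008
grip_force: 0.0
```

>>> move_arm(
  offset=[
    [0.91,-0.21,0.11],
    [0.91,-0.21,0.11],
    [0.91,-0.21,0.11],
    [0.91,-0.21,0.11],
  ],
  twist=[
    [0.04,0.05,-0.1],
    [0.04,0.05,-0.1],
    [0.04,0.05,-0.1],
    [0.04,0.05,-0.1],
  ],
)

```text
time: 1.7
tool_pos: [432.3, -183.0, 329.6]
tool_rot: [-2.496, -1.285, -0.395]
contact_force: [0.2, -0.1, -0.0]
gripper_width: -0.001
grip_force: 0.0
```

```bash
python3 -c "
from station import manip
s=manip.read_state()
for k in('time','qpos','tool_pos','tool_rot','contact_force','gripper_width'):print(k,s[k])"
```

```text
time 1.7
qpos [-0.67412885  0.16801075  1.60122408  0.3766991   1.5493337  -0.09628648]
tool_pos [ 432.250872   -182.99289359  329.6481629 ]
tool_rot [-2.49640404 -1.28535462 -0.3947256 ]
contact_force [ 0.18063154 -0.06950501 -0.03489539]
gripper_width -0.0011730233543109688
```

>>> move_arm(
  offset=[
    [0.76,-0.42,0.39],
    [0.76,-0.42,0.39],
    [0.76,-0.42,0.39],
    [0.76,-0.42,0.39],
  ],
  twist=[
    [0.04,0.05,-0.1],
    [0.04,0.05,-0.1],
    [0.04,0.05,-0.1],
    [0.04,0.05,-0.1],
  ],
)

```text
time: 2.1
tool_pos: [446.3, -69.4, 328.4]
tool_rot: [-2.313, -1.444, -0.476]
contact_force: [-0.1, -1.0, 0.4]
gripper_width: 0.007
grip_force: 0.0
```

>>> move_arm(
  offset=[
    [0.79,-0.28,0.46],
    [0.79,-0.28,0.46],
    [0.79,-0.28,0.46],
    [0.79,-0.28,0.46],
  ],
  twist=[
    [0.04,0.05,-0.1],
    [0.04,0.05,-0.1],
    [0.04,0.05,-0.1],
    [0.04,0.05,-0.1],
  ],
)

```text
time: 2.5
tool_pos: [461.1, 44.2, 329.3]
tool_rot: [-2.118, -1.587, -0.552]
contact_force: [-0.1, 0.2, -1.0]
gripper_width: 0.005
grip_force: 0.0
```

>>> move_arm(
  offset=[
    [0.78,-0.12,0.54],
    [0.78,-0.12,0.54],
    [0.78,-0.12,0.54],
    [0.78,-0.12,0.54],
  ],
  twist=[
    [0.04,0.06,-0.1],
    [0.04,0.06,-0.1],
    [0.04,0.06,-0.1],
    [0.04,0.06,-0.1],
  ],
)

```text
time: 2.9
tool_pos: [476.1, 157.9, 329.2]
tool_rot: [-1.904, -1.703, -0.635]
contact_force: [0.2, 0.0, 0.6]
gripper_width: 0.004
grip_force: 0.0
```

Run:
```python
from station import manip
from h import *
import cv2
s=manip.read_state()
for k in('time','qpos','tool_pos','tool_rot'):print(k,s[k])
m=manip.camera_model('wrist');print(m)
im=manip.snapshot('wrist');cv2.imwrite('pics/w1.png',im)
```

```text
time 2.9
qpos [-0.11801909  0.14787184  1.74726277  0.71129145  1.38726969 -0.19327089]
tool_pos [476.12834148 157.85999478 329.18852424]
tool_rot [-1.90414636 -1.7032089  -0.63527026]
{'fovy': 62.425393785321965, 'cx': 321.97510571669204, 'cy': 196.57952081948824, 'position': array([480.96794682, 112.56106842, 485.69771488]), 'orientation': array([-2.67337628,  0.13777191,  0.05294257])}
```

View pics/w1.png

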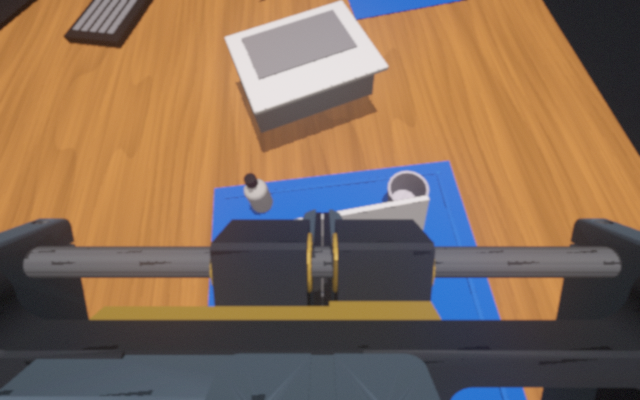

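The wrist view shows the lid's top edge behind the fingers, from (297,217) to (428,200), the bottle at (258,195) and the cup at (408,188). I'll check these against the fit and plan the next moves.

Run:
```python
from station import manip
from h import *
m=manip.camera_model('wrist')
H=np.array([491.3,191.3,73])
def edge(a,y,out=0): return H+CX*(-142*np.cos(a)+out*np.sin(a))+Z*(142*np.sin(a)+out*np.cos(a))+CY*y
print('far in/out, near in/out',proj(m,[edge(1.855,-85),edge(1.855,-85,6),edge(1.855,85),edge(1.855,85,6)]).round(1))
s=manip.read_state(); print('tip',proj(m,s['tool_pos']+R.from_rotvec(s['tool_rot']).apply([0,0,22])))
# planned poses
t=np.pi/4; r1=tilt(t); M=r1.as_matrix(); d,u=M[:,2],M[:,0]; print('u',u)
p=np.array(s['tool_pos']);r=R.from_rotvec(s['tool_rot'])
pc=edge(1.855,0,6); push0=pc+12*d+16*u
print('push contact TCP',push0)
pre=push0+30*u
hi=pre+[0,0,40]
p,r=call(p,r,hi,r1); print(p)
p,r=call(p,r,pre,r1); print(p)
```

```text
far in/out, near in/out [[427.8 198. ]
 [425.5 193.3]
 [244.2 231.1]
 [244.3 225.9]]
tip [[323.16218405 241.5069761 ]]
u [-0.055242    0.70494562  0.70710678]
push contact TCP [486.19271251 256.47432359 210.44977248]
[0.46, 0.01, 1.02] [0.04, 0.05, -0.1] mm 134 deg 11
[484.76622185 277.81410031 271.08060158]
[-0.23, -0.0, 0.23] [0.0, 0.0, -0.0] mm 39 deg 0
[484.76768834 277.68647726 232.04851593]
```

>>> move_arm(
  offset=[
    [0.46,0.01,1.0],
    [0.46,0.01,1.0],
    [0.46,0.01,1.0],
    [0.46,0.01,1.0],
    [0.46,0.01,1.0],
  ],
  twist=[
    [0.04,0.05,-0.1],
    [0.04,0.05,-0.1],
    [0.04,0.05,-0.1],
    [0.04,0.05,-0.1],
    [0.04,0.05,-0.1],
  ],
)

```text
time: 3.45
tool_pos: [484.8, 276.4, 273.3]
tool_rot: [-1.693, -1.812, -0.699]
contact_force: [-0.0, -0.8, -1.1]
gripper_width: 0.005
grip_force: 0.0
```

>>> move_arm(
  offset=[
    [-0.23,0,0.24],
    [-0.23,0,0.24],
    [-0.23,0,0.24],
  ],
  twist=[
    [0,0,0],
    [0,0,0],
    [0,0,0],
  ],
)

```text
time: 3.75
tool_pos: [484.8, 277.5, 234.6]
tool_rot: [-1.694, -1.809, -0.7]
contact_force: [0.1, -0.3, 0.9]
gripper_width: 0.005
grip_force: 0.0
```

Run:
```python
from station import manip
from h import *
import cv2
s=manip.read_state()
for k in('time','qpos','tool_pos','tool_rot','contact_force'):print(k,s[k])
print(tilt(np.pi/4).as_rotvec())
im=manip.snapshot('scene')[60:260,240:480];cv2.imwrite('pics/s1.png',cv2.resize(im,None,fx=3,fy=3)[:600])
```

```text
time 3.75
qpos [ 0.08945439  0.28897914  1.86598952  0.88215998  1.15528666 -0.42313668]
tool_pos [484.78485502 277.49330285 234.60861392]
tool_rot [-1.69369281 -1.80934901 -0.70030366]
contact_force [ 0.14234461 -0.29344783  0.86136786]
[-1.68097749 -1.81785816 -0.69628368]
```

View pics/s1.png

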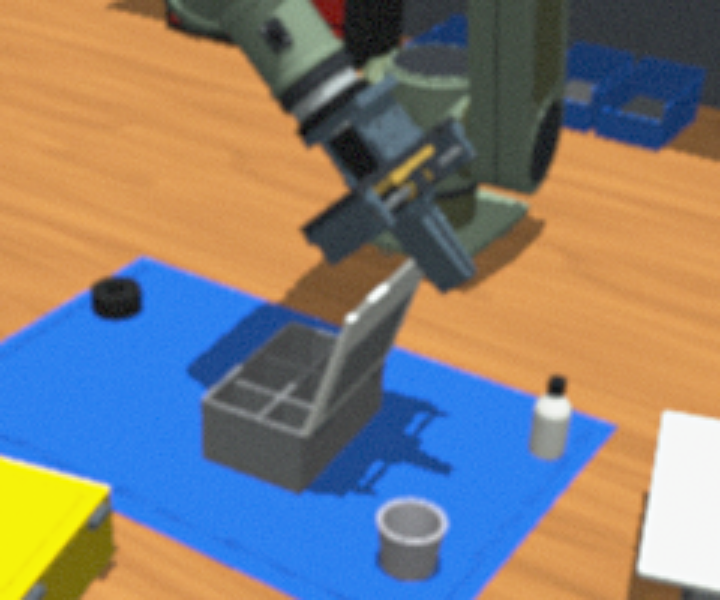

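The fingers are above and behind the lid edge, about 20 mm clear. Next I'll lower and tip the lid.

>>> move_arm(
  offset=[
    [-0.1,0,0.02],
    [-0.19,0,0.05],
    [-0.19,0,0.05],
  ],
  twist=[
    [0,0,0],
    [0,0,0],
    [0,0,0],
  ],
)

```text
time: 4.1
tool_pos: [484.4, 266.0, 212.1]
tool_rot: [-1.693, -1.81, -0.697]
contact_force: [-0.6, -0.5, -0.4]
gripper_width: 0.004
grip_force: 0.0
```

>>> move_arm(
  offset=[
    [-0.04,0,-0.04],
    [-0.08,0,-0.08],
    [-0.12,0,-0.12],
    [-0.16,0,-0.16],
    [-0.2,0,-0.2],
  ],
  twist=[
    [0,0,0],
    [0,0,0],
    [0,0,0],
    [0,0,0],
    [0,0,0],
  ],
)

```text
time: 4.6
tool_pos: [487.4, 234.7, 217.7]
tool_rot: [-1.685, -1.807, -0.707]
contact_force: [-3.1, 3.6, 17.1]
gripper_width: 0.004
grip_force: 7.2
```

>>> move_arm(
  offset=[
    [-0.04,0,-0.04],
    [-0.08,0,-0.08],
    [-0.12,0,-0.12],
    [-0.16,0,-0.16],
    [-0.2,0,-0.2],
  ],
  twist=[
    [0,0,0],
    [0,0,0],
    [0,0,0],
    [0,0,0],
    [0,0,0],
  ],
)

```text
time: 5.1
tool_pos: [489.8, 198.5, 213.9]
tool_rot: [-1.692, -1.812, -0.7]
contact_force: [0.2, 1.0, 1.4]
gripper_width: 0.004
grip_force: 0.4
```

Run:
```python
from station import manip
import cv2
s=manip.read_state()
for k in('time','tool_pos','tool_rot','contact_force'):print(k,s[k])
im=manip.snapshot('scene')[60:260,240:480];cv2.imwrite('pics/s2.png',cv2.resize(im,None,fx=3,fy=3)[:600])
```

```text
time 5.1
tool_pos [489.84218795 198.53461826 213.87523891]
tool_rot [-1.69191432 -1.81241211 -0.7003155 ]
contact_force [0.19886097 0.95148904 1.42244054]
```

View pics/s2.png

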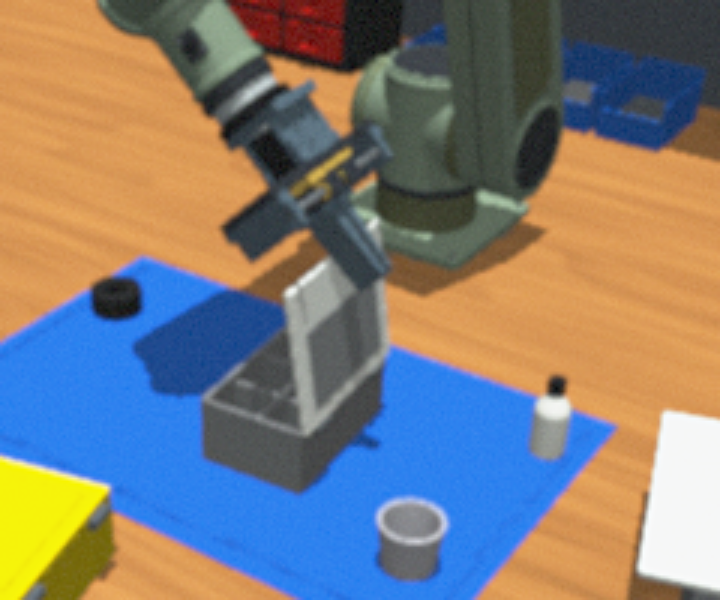

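Lid is about upright or just past it. Next: push a little more, retract along the fingers, pass over to the front, drop below the lip, then come in under the lid.

>>> move_arm(
  offset=[
    [-0.04,0,-0.04],
    [-0.08,0,-0.08],
    [-0.1,0,-0.1],
  ],
  twist=[
    [0,0,0],
    [0,0,0],
    [0,0,0],
  ],
)

```text
time: 5.45
tool_pos: [490.6, 181.6, 213.0]
tool_rot: [-1.692, -1.811, -0.698]
contact_force: [-0.1, 0.1, 0.4]
gripper_width: 0.004
grip_force: 0.0
```

Run:
```python
from station import manip
import cv2
s=manip.read_state()
for k in('time','tool_pos','contact_force'):print(k,s[k])
im=manip.snapshot('scene')[100:230,280:440];cv2.imwrite('pics/s3.png',cv2.resize(im,None,fx=4,fy=4)[:600])
```

```text
time 5.45
tool_pos [490.56086934 181.55861222 213.04769236]
contact_force [-0.0651635   0.09509947  0.36582269]
```

View pics/s3.png

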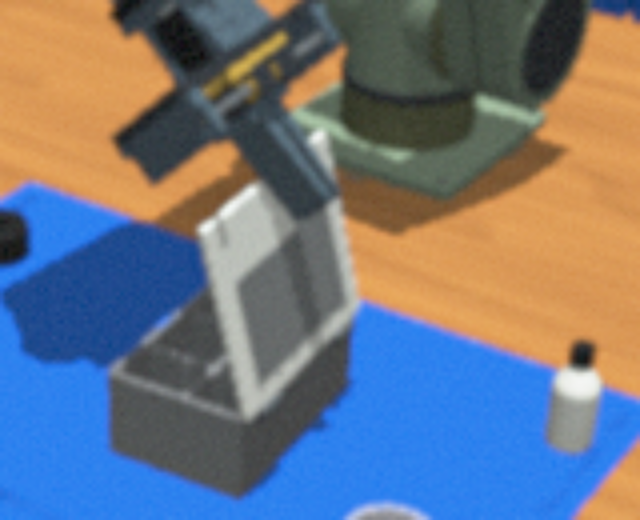

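The lid now leans forward of upright, with its far side running from (248,415) to (200,228), about 1.3 rad. Now to get in front of it and catch it.

>>> move_arm(
  offset=[
    [0,0,-0.4],
    [0,0,-0.5],
    [-0.2,0,-0.7],
    [-0.45,0,-0.98],
    [-0.53,0,-0.98],
  ],
  twist=[
    [0,0,0],
    [0,0,0],
    [0,0,0],
    [0,0,0],
    [0,0,0],
  ],
)

```text
time: 6.0
tool_pos: [500.9, 51.3, 251.9]
tool_rot: [-1.696, -1.812, -0.702]
contact_force: [-0.7, 0.5, 0.4]
gripper_width: 0.001
grip_force: 0.0
```

>>> move_arm(
  offset=[
    [-0.4,0,0.1],
    [-0.7,0,0.3],
    [-1.0,0,0.56],
    [-1.0,0,0.56],
  ],
  twist=[
    [0,0,0],
    [0,0,0],
    [0,0,0],
    [0,0,0],
  ],
)

```text
time: 6.4
tool_pos: [498.8, 18.0, 114.7]
tool_rot: [-1.69, -1.801, -0.69]
contact_force: [-1.2, 0.4, -0.2]
gripper_width: 0.004
grip_force: 0.0
```

Run:
```python
from station import manip
from h import *
import cv2
s=manip.read_state()
for k in('time','tool_pos','contact_force'):print(k,s[k])
S=manip.camera_model('scene')
H=np.array([491.3,191.3,73])
for a in (1.2,1.1,1,.9,.8,.6): print(a,((proj(S,H-CX*142*np.cos(a)+Z*142*np.sin(a)-CY*85)-[280,100])*4).round())
im=manip.snapshot('scene')[100:230,280:440];cv2.imwrite('pics/s4.png',cv2.resize(im,None,fx=4,fy=4)[:600])
```

```text
time 6.4
tool_pos [498.81317329  18.03575099 114.70169474]
contact_force [-1.24570756  0.40373882 -0.17260066]
1.2 [[178. 230.]]
1.1 [[161. 232.]]
1 [[145. 237.]]
0.9 [[131. 243.]]
0.8 [[118. 251.]]
0.6 [[ 96. 271.]]
```

View pics/s4.png

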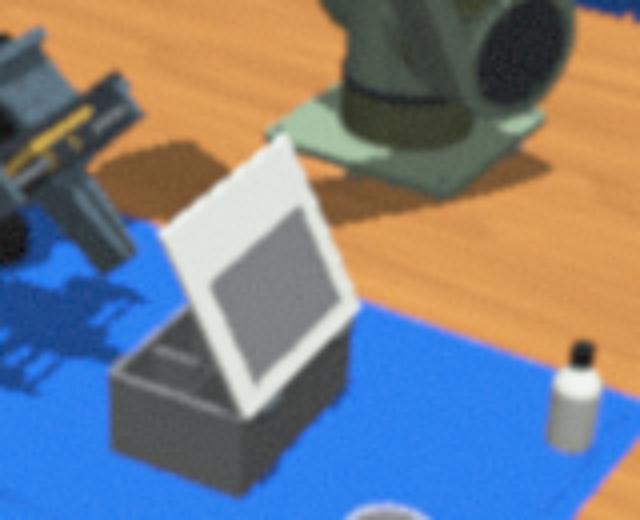

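The lid is at about 1.1 rad, with its edge corner at (163,232), and the fingers are in front and below. I'll go in under it and wait for it to settle.

>>> move_arm(
  offset=[
    [0.1,0,0.05],
    [0.2,0,0.1],
    [0.32,0,0.14],
    [0.42,0,0.19],
    [0.42,0,0.19],
  ],
  twist=[
    [0,0,0],
    [0,0,0],
    [0,0,0],
    [0,0,0],
    [0,0,0],
  ],
)

```text
time: 6.95
tool_pos: [498.1, 70.8, 140.7]
tool_rot: [-1.689, -1.816, -0.7]
contact_force: [-0.0, -0.1, -0.2]
gripper_width: 0.008
grip_force: 0.0
```

>>> move_arm(
  offset=[
    [0,0,0],
    [0,0,0],
    [0,0,0],
    [0,0,0],
    [0,0,0],
  ],
  twist=[
    [0,0,0],
    [0,0,0],
    [0,0,0],
    [0,0,0],
    [0,0,0],
  ],
)

```text
time: 7.45
tool_pos: [498.5, 68.4, 138.6]
tool_rot: [-1.692, -1.811, -0.699]
contact_force: [0.4, -0.2, -1.9]
gripper_width: 0.004
grip_force: 0.3
```

>>> move_arm(
  offset=[
    [0,0,0],
    [0,0,0],
    [0,0,0],
    [0,0,0],
    [0,0,0],
  ],
  twist=[
    [0,0,0],
    [0,0,0],
    [0,0,0],
    [0,0,0],
    [0,0,0],
  ],
)

```text
time: 7.95
tool_pos: [498.5, 68.7, 139.0]
tool_rot: [-1.692, -1.812, -0.699]
contact_force: [0.1, -1.7, 0.2]
gripper_width: 0.005
grip_force: 0.4
```

Run:
```python
from station import manip
import cv2
s=manip.read_state()
for k in('time','tool_pos','tool_rot','contact_force'):print(k,s[k])
im=manip.snapshot('scene')[100:230,280:440];cv2.imwrite('pics/s5.png',cv2.resize(im,None,fx=4,fy=4)[:600])
```

```text
time 7.95
tool_pos [498.46984499  68.69327371 138.99203453]
tool_rot [-1.69169391 -1.81161297 -0.69919983]
contact_force [ 0.13795072 -1.65078599  0.24776314]
```

View pics/s5.png

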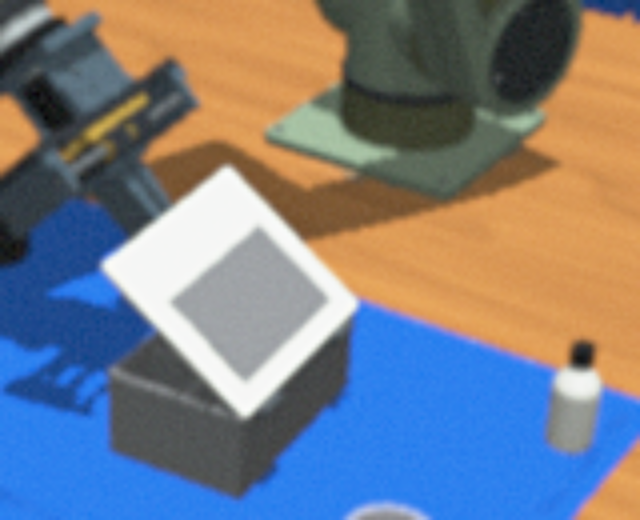

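The lid rests on the fingers at about 0.63 rad (corner at (103,264)), with light contact on the pads. I'll lower it along the arc at about 0.2 rad/s.

>>> move_arm(
  offset=[
    [-0.022,0,0.005],
    [-0.044,0,0.01],
    [-0.066,0,0.015],
    [-0.088,0,0.02],
    [-0.11,0,0.025],
  ],
  twist=[
    [0,0,0],
    [0,0,0],
    [0,0,0],
    [0,0,0],
    [0,0,0],
  ],
)

```text
time: 8.5
tool_pos: [498.9, 61.4, 127.2]
tool_rot: [-1.692, -1.811, -0.699]
contact_force: [-0.4, -1.1, -0.8]
gripper_width: 0.006
grip_force: 0.2
```

>>> move_arm(
  offset=[
    [-0.022,0,0.008],
    [-0.044,0,0.016],
    [-0.066,0,0.024],
    [-0.088,0,0.032],
    [-0.11,0,0.04],
  ],
  twist=[
    [0,0,0],
    [0,0,0],
    [0,0,0],
    [0,0,0],
    [0,0,0],
  ],
)

```text
time: 9.0
tool_pos: [499.3, 55.5, 114.6]
tool_rot: [-1.692, -1.812, -0.699]
contact_force: [0.5, -0.1, -0.8]
gripper_width: 0.005
grip_force: 0.4
```

>>> move_arm(
  offset=[
    [-0.022,0,0.01],
    [-0.044,0,0.02],
    [-0.066,0,0.03],
    [-0.088,0,0.04],
    [-0.11,0,0.05],
  ],
  twist=[
    [0,0,0],
    [0,0,0],
    [0,0,0],
    [0,0,0],
    [0,0,0],
  ],
)

```text
time: 9.5
tool_pos: [499.7, 50.4, 101.0]
tool_rot: [-1.692, -1.812, -0.699]
contact_force: [-0.0, -1.1, 0.3]
gripper_width: 0.005
grip_force: 0.4
```

>>> move_arm(
  offset=[
    [-0.02,0,0.012],
    [-0.04,0,0.024],
    [-0.06,0,0.036],
    [-0.08,0,0.048],
    [-0.1,0,0.06],
  ],
  twist=[
    [0,0,0],
    [0,0,0],
    [0,0,0],
    [0,0,0],
    [0,0,0],
  ],
)

```text
time: 10.0
tool_pos: [499.9, 47.0, 87.4]
tool_rot: [-1.692, -1.812, -0.699]
contact_force: [-0.1, -1.1, -0.7]
gripper_width: 0.006
grip_force: 0.6
```

Run:
```python
from station import manip
from h import *
import cv2
s=manip.read_state()
for k in('time','tool_pos','contact_force','grip_force'):print(k,s[k])
S=manip.camera_model('scene')
H=np.array([491.3,191.3,73])
for a in (.4,.3,.25,.2,.1,0): print(a,((proj(S,H-CX*142*np.cos(a)+Z*142*np.sin(a)-CY*85)-[280,100])*4).round())
im=manip.snapshot('scene')[100:230,280:440];cv2.imwrite('pics/s6.png',cv2.resize(im,None,fx=4,fy=4)[:600])
```

```text
time 10.0
tool_pos [499.91684432  46.99552432  87.41055353]
contact_force [-0.12632864 -1.13813016 -0.71245636]
grip_force 0.6074505764991045
0.4 [[ 80. 296.]]
0.3 [[ 75. 310.]]
0.25 [[ 73. 318.]]
0.2 [[ 71. 326.]]
0.1 [[ 70. 341.]]
0 [[ 69. 357.]]
```

View pics/s6.png

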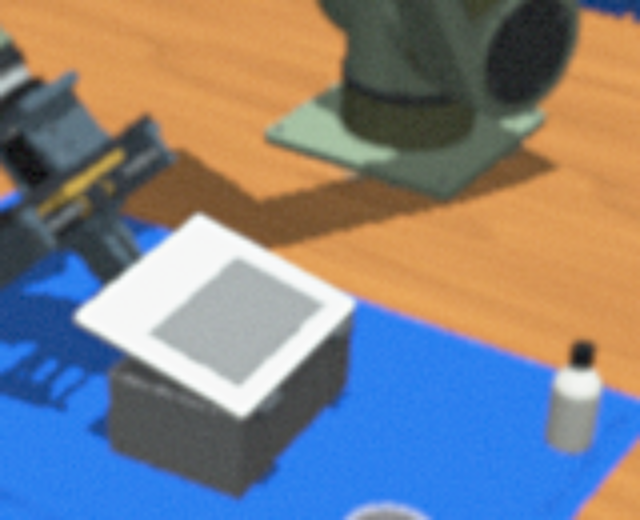

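The lid rides at about 0.25 rad, corner at (75,318), as planned. I'll continue to shut.

>>> move_arm(
  offset=[
    [-0.02,0,0.013],
    [-0.04,0,0.026],
    [-0.06,0,0.039],
    [-0.08,0,0.052],
    [-0.1,0,0.065],
  ],
  twist=[
    [0,0,0],
    [0,0,0],
    [0,0,0],
    [0,0,0],
    [0,0,0],
  ],
)

```text
time: 10.55
tool_pos: [500.0, 44.2, 73.4]
tool_rot: [-1.691, -1.811, -0.699]
contact_force: [0.4, -0.6, -1.7]
gripper_width: 0.001
grip_force: 0.3
```

>>> move_arm(
  offset=[
    [-0.016,0,0.013],
    [-0.032,0,0.026],
    [-0.048,0,0.039],
    [-0.064,0,0.052],
    [-0.08,0,0.065],
  ],
  twist=[
    [0,0,0],
    [0,0,0],
    [0,0,0],
    [0,0,0],
    [0,0,0],
  ],
)

```text
time: 11.05
tool_pos: [500.0, 42.9, 61.2]
tool_rot: [-1.691, -1.811, -0.699]
contact_force: [0.7, -0.2, -0.6]
gripper_width: 0.005
grip_force: 0.3
```

>>> move_arm(
  offset=[
    [-0.012,0,0.01],
    [-0.024,0,0.02],
    [-0.036,0,0.03],
    [-0.048,0,0.04],
    [-0.06,0,0.05],
  ],
  twist=[
    [0,0,0],
    [0,0,0],
    [0,0,0],
    [0,0,0],
    [0,0,0],
  ],
)

```text
time: 11.55
tool_pos: [500.2, 42.0, 52.0]
tool_rot: [-1.691, -1.811, -0.699]
contact_force: [-0.5, -0.2, -0.5]
gripper_width: 0.003
grip_force: 0.0
```

>>> move_arm(
  offset=[
    [-0.01,0,0.008],
    [-0.02,0,0.016],
    [-0.03,0,0.024],
    [-0.04,0,0.032],
    [-0.05,0,0.04],
  ],
  twist=[
    [0,0,0],
    [0,0,0],
    [0,0,0],
    [0,0,0],
    [0,0,0],
  ],
)

```text
time: 12.05
tool_pos: [500.3, 41.1, 44.3]
tool_rot: [-1.692, -1.812, -0.699]
contact_force: [-0.2, -0.5, -0.1]
gripper_width: 0.005
grip_force: 0.0
```

>>> move_arm(
  offset=[
    [-0.01,0,0.008],
    [-0.02,0,0.016],
    [-0.03,0,0.024],
    [-0.04,0,0.032],
    [-0.05,0,0.04],
  ],
  twist=[
    [0,0,0],
    [0,0,0],
    [0,0,0],
    [0,0,0],
    [0,0,0],
  ],
)

```text
time: 12.55
tool_pos: [500.3, 40.2, 36.6]
tool_rot: [-1.692, -1.812, -0.699]
contact_force: [0.0, 0.1, -0.8]
gripper_width: 0.007
grip_force: 0.0
```

>>> move_arm(
  offset=[
    [-0.1,0,-0.1],
    [-0.2,0,-0.2],
    [-0.4,0,-0.4],
    [-0.5,0,-0.5],
    [-0.5,0,-0.5],
  ],
  twist=[
    [0,0,0],
    [0,0,0],
    [0,0,0],
    [0,0,0],
    [0,0,0],
  ],
)

```text
time: 13.05
tool_pos: [507.3, -47.5, 36.7]
tool_rot: [-1.696, -1.811, -0.701]
contact_force: [0.7, 0.9, 0.1]
gripper_width: 0.008
grip_force: 0.0
```

>>> move_arm(
  offset=[
    [0.2,0,-0.4],
    [0.3,0,-0.7],
    [0.3,0,-0.7],
    [0.3,0,-0.7],
    [0.3,0,-0.7],
  ],
  twist=[
    [0,0,0],
    [0,0,0],
    [0,0,0],
    [0,0,0],
    [0,0,0],
  ],
)

```text
time: 13.55
tool_pos: [507.6, -77.3, 120.9]
tool_rot: [-1.69, -1.81, -0.698]
contact_force: [0.3, -0.2, -0.4]
gripper_width: 0.004
grip_force: 0.0
```

Run:
```python
from station import manip
from h import *
import cv2
s=manip.read_state()
for k in('time','tool_pos','contact_force','joint_velocities'):print(k,s[k])
im=manip.snapshot('scene');cv2.imwrite('pics/s7.png',im)
a=cv2.imread('pics/scene0.png')
# bystanders unchanged? spool, bottle, cup patches: best match shift
for n,(x,y) in dict(spool=(279,159),bottle=(424,200),cup=(376,239)).items():
    t=a[y-14:y+15,x-12:x+13]; w=im[y-24:y+25,x-22:x+23]; m=cv2.minMaxLoc(cv2.matchTemplate(w,t,cv2.TM_CCOEFF_NORMED)); print(n,m[1],np.subtract(m[3],10))
S=manip.camera_model('scene'); H=np.array([491.3,191.3,73])
# lid top outline predicted shut vs white mask
hsv=cv2.cvtColor(im,cv2.COLOR_BGR2HSV); mk=((hsv[...,1]<40)&(hsv[...,2]>170)).astype('uint8')[140:210,290:380]
c=max(cv2.findContours(mk,0,2)[0],key=cv2.contourArea); print(cv2.approxPolyDP(c,4,True)[:,0]+[290,140])
for a_ in(0,.05): print(a_,proj(S,[H-CX*142*np.cos(a_)+Z*(142*np.sin(a_)+6)-CY*q for q in(85,-85)]).round(1))
print('hinge',proj(S,[H+Z*6-CY*q for q in(85,-85)]).round(1))
```

```text
time 13.55
tool_pos [507.55233142 -77.26718427 120.92626981]
contact_force [ 0.27798722 -0.16467415 -0.42047305]
joint_velocities [0.00391964 0.01207585 0.00891517 0.00033678 0.00250919 0.00184635]
spool 0.7755619287490845 [0 1]
bottle 0.9984246492385864 [0 0]
cup 0.9971222281455994 [0 0]
[[298 187]
 [341 203]
 [367 175]
 [327 163]]
0 [[297.3 187.6]
 [327.9 162.1]]
0.05 [[297.3 185.6]
 [328.  160.1]]
hinge [[340.4 202.9]
 [368.6 174.8]]
```

The lid's corners match the shut prediction, the bystanders have not moved, and the hand is clear. Handing in.

```bash
python3 -c "
from station import manip
print(manip.close_job())"
```

```text
the job is handed in; nothing more can be done
None
```

The lid was tipped, caught at about 0.63 rad, lowered at about 0.2 rad/s to shut, and the job is handed in with the hand clear and bystanders unmoved; no verdict came back, and the fingers briefly pressed at 17 N while tipping.

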